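# Turn the topping shakers round for the customers

### The job

Move the four topping shakers from the grey steel prep rack to the brown wooden serving rack in reverse order, so that customers on the far side of the counter meet them in the same sequence as the staff did: the shaker in the prep rack's pocket nearest the robot goes to the serving rack's farthest pocket, the second nearest to the second farthest, and so on. Stand each one upright on the floor of its own pocket, set down rather than dropped, without tipping any over; the coloured tags beside the prep rack still show which shaker stood where.

Things in the scene. Friction and masses are not known exactly. Their poses are not given: they have to be found in the camera images.
- prep_rack: grey steel rack that holds the shakers at the start, fixed: a tray 256 (x) x 67 (y) mm with four pockets in a row, centres at x = -94.5, -31.5, 31.5, 94.5 mm, y = 0. Each pocket is 60 x 61 mm inside, walls 3 mm, floor 4 mm and rim 16 mm above the counter. Origin: centre of the underside, on the counter; x points away from the robot within 17 degrees, z up.
- serving_rack: brown wooden rack, empty at the start, fixed: same shape, sizes, pockets and frame as the prep rack (pocket centres at x = -94.5, -31.5, +31.5, +94.5 mm, y = 0; floor 4 mm, rim 16 mm above the counter; +x away from the robot within 17 degrees). It stands beside the prep rack, to its left or to its right.
- red_shaker_center (a point): red topping shaker, loose, 0.13 to 0.25 kg: aluminium can 42 mm in diameter with a red band and red domed lid (45 mm wide, top 20 mm); 80 mm high. This point: on its axis, half-way up, 40 mm above the foot (44 mm above the counter in a pocket); z up. Grip the can across the row (along the rack's y), where both sides are free; along the row only about 8 to 18 mm is left between shakers.
- yellow_shaker_center (a point): yellow topping shaker, loose, 0.13 to 0.25 kg: aluminium can 42 mm in diameter with a yellow band and yellow domed lid (45 mm wide, top 20 mm); 80 mm high. This point: on its axis, half-way up, 40 mm above the foot (44 mm above the counter in a pocket); z up. Grip the can across the row (along the rack's y), where both sides are free; along the row only about 8 to 18 mm is left between shakers.
- green_shaker_center (a point): green topping shaker, loose, 0.13 to 0.25 kg: aluminium can 42 mm in diameter with a green band and green domed lid (45 mm wide, top 20 mm); 80 mm high. This point: on its axis, half-way up, 40 mm above the foot (44 mm above the counter in a pocket); z up. Grip the can across the row (along the rack's y), where both sides are free; along the row only about 8 to 18 mm is left between shakers.
- blue_shaker_center (a point): blue topping shaker, loose, 0.13 to 0.25 kg: aluminium can 42 mm in diameter with a blue band and blue domed lid (45 mm wide, top 20 mm); 80 mm high. This point: on its axis, half-way up, 40 mm above the foot (44 mm above the counter in a pocket); z up. Grip the can across the row (along the rack's y), where both sides are free; along the row only about 8 to 18 mm is left between shakers.
- red_tag: red tag, a fixed block 36 x 12 x 14 mm on the counter along the +y side of the prep rack, beside the pocket where the red shaker stands at the start (40.5 mm from the pocket's centre, along the rack's +y). Origin: centre of its underside; axes as the prep rack's. It marks the shaker's old pocket and stays.
- yellow_tag: yellow tag, a fixed block 36 x 12 x 14 mm on the counter along the +y side of the prep rack, beside the pocket where the yellow shaker stands at the start (40.5 mm from the pocket's centre, along the rack's +y). Origin: centre of its underside; axes as the prep rack's. It marks the shaker's old pocket and stays.
- green_tag: green tag, a fixed block 36 x 12 x 14 mm on the counter along the +y side of the prep rack, beside the pocket where the green shaker stands at the start (40.5 mm from the pocket's centre, along the rack's +y). Origin: centre of its underside; axes as the prep rack's. It marks the shaker's old pocket and stays.
- blue_tag: blue tag, a fixed block 36 x 12 x 14 mm on the counter along the +y side of the prep rack, beside the pocket where the blue shaker stands at the start (40.5 mm from the pocket's centre, along the rack's +y). Origin: centre of its underside; axes as the prep rack's. It marks the shaker's old pocket and stays.

How it is judged:
By the outcome, as a careful person would: the job done as asked, in the order asked, and still so for the second after the job is handed in, with the robot touching nothing.
It also fails if it takes over 118 s, if anything falls off the work surface, if the arm or the gripper's body presses on something with over 40 N, if the wrist force passes 120 N, or if a joint passes its speed limit or range.

### The arm

A 7-joint arm with a two-finger parallel gripper is mounted at the origin on the work surface. World frame = base frame: x ahead of the robot, y to its left, z up, the work surface at z = 0. Lengths are in m, angles in rad, forces in N, time in s.
With the tool pointing down it reaches from about 0.425 to 0.95 m from the base axis. Payload 4.7 kg.
Tool frame: the origin (TCP) lies between the finger pads; the fingertips stand tcp_to_tips ahead of it and the grasp point (between the pads) is the TCP (tcp_to_tips is the distance from the TCP to the fingertips, in m); z points along the fingers, y is the direction in which the jaws open and shut (so a half turn about z gives the same grasp; the last joint's range is limited). The gripper opens to 87 mm and grips with 3 to 60 N. Pads are 19 mm wide; open, the fingers measure 117 mm over their backs; the gripper's body (75 mm by 190 mm) begins 51 mm behind the grasp point.
Start: joints at [1.143, 0.469, -0.049, 1.532, 0.024, 1.141, -0.082], TCP at [0.262, -0.622, 0.242] pointing down, gripper open.
Joint ranges: [-2.59, 2.59], [-0.33, 1.99], [-1.39, 1.29], [0.1, 2.45], [-1.04, 4.18], [0.21, 1.99], [-2.66, 2.66]. Speed limits (rad/s): [2.57, 2.57, 3.14, 3.14, 3.14, 3.14, 3.14].

### API

Orientations are given as a unit quaternion [x, y, z, w].
In Python, from plant import * gives the robot as it stands.
- The arm moves only by the tool carry_out, never from a script. Its argument "moves" is a list of rows, each an object of numbers: "gripper": the opening, from 0 (shut) to 1 (fully open); "tx", "ty", "tz": the shift along the tool's x, y, z in m; "wx", "wy", "wz": the turn, a rotation vector about the tool's x, y, z in rad. In form: [{"gripper": .., "tx": .., "ty": .., "tz": .., "wx": .., "wy": .., "wz": ..}, ...]. A call has 1 to 12 rows; each row shifts and turns the commanded pose from where the row before left it, along the tool's axes as they then stand; what a row does not reach is not made up. A row lasts 1/12 s, in which the tool goes at most 41.7 mm and 7.16 degrees, less where a joint would pass 70% of its speed; a pose out of reach is approached as far as the arm can. A call with a gripper value outside its range is refused whole. The fingers move at their own pace and stop on an object; the grip force is fixed at half the most. Time passes only in rows, so rows that do not move let the fingers close. It gives the time, the measured TCP pose, the force and the opening at its end, in the units of the state.
- observe(): the state, without advancing time (a new reading comes with each control period).
- grab_frame(name): name is "scene" or "top"; returns a dict with "frame" (400x640x3 uint8, red, green, blue), "depth" (400x640 float32, m along the optical axis (not along the pixel's ray), 0 where there is no reading), "mtx" (3x3 intrinsics, pixels), "R" (3x3) and "t" (3): a world point X has camera coordinates R X + t. Camera axes: x right, y down, z forward; pixel columns grow to the right and rows downward; lengths in m; the calibration is good to about 2 mm. A picture is of the moment at which its call begins.
- close_job(): hands the job in, once; it reports no verdict.
Trained networks look in the newest picture that a camera, given by its name, has taken for a name from the list of things; names that differ only in an ending like _2 or _b are one class to them, and where a whole thing is asked for, a point or a joint stands for the part that bears it (a point fixed in the world has none). Each returns a list of dicts, best first, with "score" (0 to 1); they miss things now and then, are a little off and sometimes report something else, mostly with a low value. They report only what shows in the picture. A call takes as long as a camera call.
- spot_in(camera, target): "position" ([column, row] in pixels, amid what is visible of it).
- place_of(camera, target): "position" ([column, row] in pixels: a listed point, or the origin of a listed thing).
The state is a dict: "time_s": time; "q": joint angles; "joint_vel": joint speeds; "joint_efforts": joint torques, N m; "tool_pos": TCP position; "eef_rot": TCP orientation; "ft_force": force on the tool from outside, world axes, zero at the start; "wrist_torque": the same for the moment, N m; "finger_gap": opening from 0.0 (shut) to 1.0 (fully open).
Only numpy, scipy, OpenCV 4.12 (cv2) and the standard library are available. Lean on these libraries where they do the work, as an engineer would, in place of code of your own. Each camera call takes 0.05 s, during which the arm holds its last target. There are 200 camera calls.

## Working session

There is one attempt and no reset: what is moved stays moved. The work goes in short steps, Python scripts to look and compute and a tool call to move; the robot and the scene stay as the last step left them, time stands still between calls to the robot, and variables do not carry over. Pictures are saved under pics/ and viewed, about 12 in all and at most 16, crops included, and the job is handed in when it is done.

Besides the shell and the picture viewer there is one more tool, called after "Emit:" as a command line: name --argument value ..., lists and objects as JSON in quotes. carry_out: Moves the arm, as the interface text tells. Its arguments: {"type":"object","properties":{"moves":{"type":"array","items":{"type":"object","properties":{"gripper":{"type":"number"},"tx":{"type":"number"},"ty":{"type":"number"},"tz":{"type":"number"},"wx":{"type":"number"},"wy":{"type":"number"},"wz":{"type":"number"}}}}},"required":["moves"]}

```bash
ls; mkdir -p pics; python3 - <<'E'
from plant import *
import cv2
s=observe(); print(s)
for n in("scene","top"):
    f=grab_frame(n); cv2.imwrite(f"pics/{n}0.png",f["frame"][:,:,::-1]); print(n,f["mtx"],f["R"],f["t"])
    for t in ["prep_rack","serving_rack"]+[c+k for c in("red","yellow","green","blue") for k in("_shaker_center","_tag")]:
        print(t,[( [round(float(v)) for v in d["position"]],round(d["score"],2)) for d in place_of(n,t)[:2]])
E
```

```text
pics
{'time_s': 0.0, 'q': array([ 1.1430878 ,  0.46947929, -0.04859554,  1.53368757,  0.0241302 ,
        1.14101186, -0.08227079]), 'joint_vel': array([-0.00069223, -0.0010287 ,  0.00147493,  0.00048846,  0.00080569,
        0.00109526, -0.00040281]), 'joint_efforts': array([ 5.99812265e-04, -5.07969904e+01, -8.04661447e-02, -2.36151981e+01,
       -6.14198204e-02,  3.78716632e-02,  1.54445270e-04]), 'tool_pos': array([ 0.26190014, -0.62150675,  0.2404766 ]), 'eef_rot': array([ 9.80176955e-01,  1.98121521e-01, -2.47206263e-04, -9.68613417e-04]), 'ft_force': array([-0.21197132, -0.08814499,  0.10843336]), 'wrist_torque': array([-0.05119177,  0.03721238,  0.01230959]), 'finger_gap': 0.9993211867852502}
scene [[447.72886045   0.         316.08504837]
 [  0.         447.72886045 192.91632042]
 [  0.           0.           1.        ]] [[ 3.10825588e-01  9.50466865e-01  4.39335425e-04]
 [ 5.68973470e-01 -1.85697747e-01 -8.01115184e-01]
 [-7.61351853e-01  2.49257068e-01 -5.98510041e-01]] [-0.17807872 -0.28283229  1.4822132 ]
prep_rack [([212, 225], 0.81)]
serving_rack [([399, 192], 0.58)]
[... 350 characters left out ...]
511.16477902   0.         326.85038959]
 [  0.         511.16477902 185.43777034]
 [  0.           0.           1.        ]] [[ 1.96057982e-03 -9.99772009e-01 -2.12623031e-02]
 [-9.93140488e-01  5.39106981e-04 -1.16925963e-01]
 [ 1.16910768e-01  2.13456967e-02 -9.92913004e-01]] [0.01186067 0.58136719 0.90751771]
prep_rack [([457, 199], 0.7)]
serving_rack [([225, 200], 0.84)]
red_shaker_center [([461, 178], 0.96), ([440, 184], 0.67)]
red_tag [([439, 184], 0.6)]
yellow_shaker_center [([456, 147], 0.93), ([225, 201], 0.31)]
yellow_tag [([435, 153], 0.43)]
green_shaker_center [([469, 242], 0.72)]
green_tag [([442, 254], 0.51)]
blue_shaker_center [([466, 210], 0.91)]
blue_tag [([441, 215], 0.51)]
```

```bash
python3 - <<'E'
import cv2
a=cv2.imread("pics/top0.png")[90:310,130:530]; cv2.imwrite("pics/topc.png",cv2.resize(a,None,fx=2,fy=2))
E
```

```text
(no output)
```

View pics/scene0.png

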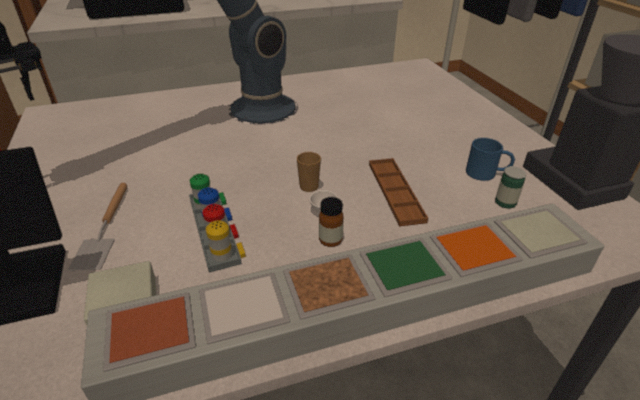

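View pics/topc.png

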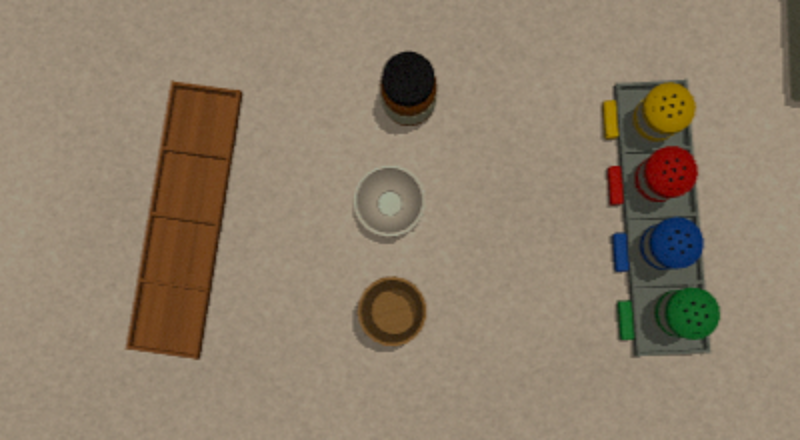

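```bash
cat > h.py <<'E'
from plant import *
import cv2, numpy as np
from scipy.spatial.transform import Rotation as Ro
HUE={"red":[(0,6),(174,180)],"yellow":[(20,32)],"green":[(50,85)],"blue":[(100,125)],"brown":[(6,18)]}
def cloud(n):
    f=grab_frame(n); d=f["depth"]; v,u=np.mgrid[:400,:640]
    K=f["mtx"]; c=np.stack([(u-K[0,2])/K[0,0]*d,(v-K[1,2])/K[1,1]*d,d],-1)
    P=(c-f["t"])@f["R"]; P[d==0]=np.nan
    return f,P,cv2.cvtColor(f["frame"],cv2.COLOR_RGB2HSV)
def mask(h,c,s=110):
    return np.any([(h[...,0]>=a)&(h[...,0]<=b) for a,b in HUE[c]],0)&(h[...,1]>s)
def lids(n="top",ylim=(-.45,.4)):
    f,P,h=cloud(n); o={}
    for c in("green","blue","red","yellow"):
        m=mask(h,c)&(P[...,2]>.06)&(P[...,2]<.4)&(P[...,0]<.75)&(P[...,1]>ylim[0])&(P[...,1]<ylim[1])
        m=cv2.morphologyEx(m.astype(np.uint8),cv2.MORPH_OPEN,np.ones((3,3)))>0
        q=P[m]
        if len(q)<30: o[c]=None; continue
        (x,y),r=cv2.minEnclosingCircle(q[:,:2].astype(np.float32))
        o[c]=(x,y,r,np.percentile(q[:,2],97),len(q),q.mean(0).round(4))
    return o
def local(p):
    s=observe(); return Ro.from_quat(s["eef_rot"]).inv().apply(np.asarray(p)-s["tool_pos"])
E
python3 - <<'E'
from h import *
import plant; print([n for n in dir(plant) if 'tip' in n.lower()], globals().get('tcp_to_tips'))
for n in("top","scene"):
    print(n)
    for c,v in lids(n).items(): print(c,v)
    f,P,h=cloud(n)
    print("floor z",np.nanmedian(P[(P[...,0]>.4)&(P[...,0]<.6)&(abs(P[...,1])<.25)][:,2]))
    # serving rack
    m=mask(h,"brown",120)&(P[...,2]<.03)&(P[...,1]>.1)&(P[...,1]<.4)&(P[...,0]<.75)&(P[...,2]>.001)
    k,l,st,_=cv2.connectedComponentsWithStats(m.astype(np.uint8)); i=1+np.argmax(st[1:,4]); q=P[l==i]
    print("serving",st[i],cv2.minAreaRect(q[:,:2].astype(np.float32)*1000), np.percentile(q[:,2],[2,50,98]))
    for c in("green","blue","red","yellow"):
        m=mask(h,c)&(P[...,2]<.025)&(P[...,2]>.009)&(P[...,1]<-.1)&(P[...,1]>-.4)&(P[...,0]<.75)
        q=P[m]; print("tag",c,len(q),q.mean(0) if len(q) else 0)
E
```

```text
['tcp_to_tips'] 0.019
top
green (0.4703928530216217, -0.24584822356700897, 0.02265361323952675, np.float64(0.08707680316329304), 546, array([ 0.4705, -0.2438,  0.0827]))
blue (0.5314555764198303, -0.23355266451835632, 0.022821985185146332, np.float64(0.08744851106937725), 533, array([ 0.531 , -0.2319,  0.0828]))
red (0.5940492749214172, -0.2306014895439148, 0.022605599835515022, np.float64(0.08776234996479804), 536, array([ 0.5927, -0.2289,  0.0828]))
yellow (0.650417685508728, -0.2307685762643814, 0.022963544353842735, np.float64(0.08768745551649021), 531, array([ 0.6489, -0.2289,  0.0826]))
floor z 0.002544094461002311
serving [ 193  131   58  139 4908] ((558.7067260742188, 210.48858642578125), (67.16854095458984, 255.17124938964844), 82.12389373779297) [0.00259852 0.00639091 0.01936366]
tag green 138 [ 0.46431826 -0.20155971  0.01495679]
tag blue 137 [ 0.52658937 -0.19841098  0.01501603]
tag red 145 [ 0.59080135 -0.19850228  0.01517362]
tag yellow 153 [ 0.65307173 -0.19516765  0.01548082]
scene
green (0.4778275787830353, -0.24620334804058075, 0.02004051022231579, np.float64(0.0858
[... 190 characters left out ...]
 0.0793]))
red (0.5856075882911682, -0.23576650023460388, 0.034132204949855804, np.float64(0.08605661893722966), 304, array([ 0.6028, -0.2315,  0.0798]))
yellow (0.6531413197517395, -0.23160339891910553, 0.022320149466395378, np.float64(0.08617215517857313), 356, array([ 0.6608, -0.2315,  0.0793]))
floor z 0.001310080132677959
serving [ 370  159   58   67 1876] ((560.0599365234375, 210.43170166015625), (67.7186508178711, 257.80987548828125), 81.7072982788086) [0.00274983 0.00613533 0.01783783]
tag green 38 [ 0.47104479 -0.20836005  0.01607384]
tag blue 44 [ 0.53244248 -0.19875366  0.01418547]
tag red 67 [ 0.59242125 -0.19705044  0.01471152]
tag yellow 88 [ 0.65966999 -0.20040855  0.01622571]
```

Emit:
carry_out --moves '[{"gripper": 1, "wz": 0.0997}, {"gripper": 1, "wz": 0.0997}, {"gripper": 1, "wz": 0.0997}, {"gripper": 1, "wz": 0.0997}, {"gripper": 1}]'

```text
$.moves[0]: bad value
```

Emit:
carry_out --moves '[{"gripper": 1, "tx": 0.019, "ty": -0.0342}, {"gripper": 1, "tx": 0.019, "ty": -0.0342}, {"gripper": 1, "tx": 0.019, "ty": -0.0342}, {"gripper": 1, "tx": 0.019, "ty": -0.0342}, {"gripper": 1, "tx": 0.019, "ty": -0.0342}, {"gripper": 1, "tx": 0.019, "ty": -0.0342}, {"gripper": 1, "tx": 0.019, "ty": -0.0342}, {"gripper": 1, "tx": 0.019, "ty": -0.0342}, {"gripper": 1, "tx": 0.019, "ty": -0.0342}, {"gripper": 1, "tx": 0.019, "ty": -0.0342}, {"gripper": 1, "tx": 0.019, "ty": -0.0342}, {"gripper": 1}]'

```text
$.moves[0]: bad value
```

Emit:
carry_out --moves '[{"gripper": 1, "tx": 0, "ty": 0, "tz": 0, "wx": 0, "wy": 0, "wz": 0.0997}, {"gripper": 1, "tx": 0, "ty": 0, "tz": 0, "wx": 0, "wy": 0, "wz": 0.0997}, {"gripper": 1, "tx": 0, "ty": 0, "tz": 0, "wx": 0, "wy": 0, "wz": 0.0997}, {"gripper": 1, "tx": 0, "ty": 0, "tz": 0, "wx": 0, "wy": 0, "wz": 0.0997}, {"gripper": 1, "tx": 0, "ty": 0, "tz": 0, "wx": 0, "wy": 0, "wz": 0}]'

```text
time_s: 1.72
tool_pos: [0.2622, -0.622, 0.2416]
eef_rot: [1.0, -0.001, -0.0, 0.0]
ft_force: [-0.2, -0.9, -0.1]
finger_gap: 0.999
```

Emit:
carry_out --moves '[{"gripper": 1, "tx": 0.0189, "ty": -0.0342, "tz": 0.005, "wx": 0, "wy": 0, "wz": 0}, {"gripper": 1, "tx": 0.0189, "ty": -0.0342, "tz": 0.005, "wx": 0, "wy": 0, "wz": 0}, {"gripper": 1, "tx": 0.0189, "ty": -0.0342, "tz": 0.005, "wx": 0, "wy": 0, "wz": 0}, {"gripper": 1, "tx": 0.0189, "ty": -0.0342, "tz": 0.005, "wx": 0, "wy": 0, "wz": 0}, {"gripper": 1, "tx": 0.0189, "ty": -0.0342, "tz": 0.005, "wx": 0, "wy": 0, "wz": 0}, {"gripper": 1, "tx": 0.0189, "ty": -0.0342, "tz": 0.005, "wx": 0, "wy": 0, "wz": 0}, {"gripper": 1, "tx": 0.0189, "ty": -0.0342, "tz": 0.005, "wx": 0, "wy": 0, "wz": 0}, {"gripper": 1, "tx": 0.0189, "ty": -0.0342, "tz": 0.005, "wx": 0, "wy": 0, "wz": 0}, {"gripper": 1, "tx": 0.0189, "ty": -0.0342, "tz": 0.005, "wx": 0, "wy": 0, "wz": 0}, {"gripper": 1, "tx": 0.0189, "ty": -0.0342, "tz": 0.005, "wx": 0, "wy": 0, "wz": 0}, {"gripper": 1, "tx": 0.0189, "ty": -0.0342, "tz": 0.005, "wx": 0, "wy": 0, "wz": 0}, {"gripper": 1, "tx": 0, "ty": 0, "tz": 0, "wx": 0, "wy": 0, "wz": 0}]'

```text
time_s: 2.72
tool_pos: [0.4741, -0.2368, 0.1862]
eef_rot: [1.0, 0.008, 0.001, -0.002]
ft_force: [-0.2, 1.0, -0.2]
finger_gap: 0.995
```

Emit:
carry_out --moves '[{"gripper": 1, "tx": 0, "ty": 0, "tz": 0, "wx": 0, "wy": 0, "wz": 0}, {"gripper": 1, "tx": 0, "ty": 0, "tz": 0, "wx": 0, "wy": 0, "wz": 0}, {"gripper": 1, "tx": 0, "ty": 0, "tz": 0, "wx": 0, "wy": 0, "wz": 0}]'

```text
time_s: 2.97
tool_pos: [0.4694, -0.2474, 0.1867]
eef_rot: [1.0, -0.001, -0.0, 0.0]
ft_force: [-1.2, -0.3, 0.3]
finger_gap: 0.998
```

Emit:
carry_out --moves '[{"gripper": 1, "tx": 0.001, "ty": -0.0015, "tz": 0.02, "wx": 0, "wy": 0, "wz": 0}, {"gripper": 1, "tx": 0, "ty": 0, "tz": 0.02, "wx": 0, "wy": 0, "wz": 0}, {"gripper": 1, "tx": 0, "ty": 0, "tz": 0.02, "wx": 0, "wy": 0, "wz": 0}, {"gripper": 1, "tx": 0, "ty": 0, "tz": 0.02, "wx": 0, "wy": 0, "wz": 0}, {"gripper": 1, "tx": 0, "ty": 0, "tz": 0.02, "wx": 0, "wy": 0, "wz": 0}, {"gripper": 1, "tx": 0, "ty": 0, "tz": 0.02, "wx": 0, "wy": 0, "wz": 0}, {"gripper": 1, "tx": 0, "ty": 0, "tz": 0.013, "wx": 0, "wy": 0, "wz": 0}, {"gripper": 1, "tx": 0, "ty": 0, "tz": 0.008, "wx": 0, "wy": 0, "wz": 0}, {"gripper": 1, "tx": 0, "ty": 0, "tz": 0, "wx": 0, "wy": 0, "wz": 0}, {"gripper": 1, "tx": 0, "ty": 0, "tz": 0, "wx": 0, "wy": 0, "wz": 0}]'

```text
time_s: 3.8
tool_pos: [0.4709, -0.2453, 0.0457]
eef_rot: [1.0, -0.001, 0.0, 0.0]
ft_force: [-0.1, -0.6, -0.6]
finger_gap: 0.995
```

Emit:
carry_out --moves '[{"gripper": 0.3, "tx": 0, "ty": 0, "tz": 0, "wx": 0, "wy": 0, "wz": 0}, {"gripper": 0.3, "tx": 0, "ty": 0, "tz": 0, "wx": 0, "wy": 0, "wz": 0}, {"gripper": 0.3, "tx": 0, "ty": 0, "tz": 0, "wx": 0, "wy": 0, "wz": 0}, {"gripper": 0.3, "tx": 0, "ty": 0, "tz": 0, "wx": 0, "wy": 0, "wz": 0}, {"gripper": 0.3, "tx": 0, "ty": 0, "tz": 0, "wx": 0, "wy": 0, "wz": 0}, {"gripper": 0.3, "tx": 0, "ty": 0, "tz": 0, "wx": 0, "wy": 0, "wz": 0}]'

```text
time_s: 4.3
tool_pos: [0.4712, -0.2444, 0.0458]
eef_rot: [1.0, 0.0, 0.0, 0.0]
ft_force: [-0.5, 0.7, -0.4]
finger_gap: 0.629
```

Emit:
carry_out --moves '[{"gripper": 0, "tx": 0, "ty": 0, "tz": 0, "wx": 0, "wy": 0, "wz": 0}, {"gripper": 0, "tx": 0, "ty": 0, "tz": 0, "wx": 0, "wy": 0, "wz": 0}, {"gripper": 0, "tx": 0, "ty": 0, "tz": 0, "wx": 0, "wy": 0, "wz": 0}, {"gripper": 0, "tx": 0, "ty": 0, "tz": 0, "wx": 0, "wy": 0, "wz": 0}]'

```text
time_s: 4.63
tool_pos: [0.4712, -0.2448, 0.0457]
eef_rot: [1.0, -0.0, 0.0, 0.0]
ft_force: [0.6, -2.0, 0.6]
finger_gap: 0.501
```

Emit:
carry_out --moves '[{"gripper": 0, "tx": 0, "ty": 0, "tz": -0.005, "wx": 0, "wy": 0, "wz": 0}, {"gripper": 0, "tx": 0, "ty": 0, "tz": -0.01, "wx": 0, "wy": 0, "wz": 0}, {"gripper": 0, "tx": 0, "ty": 0, "tz": -0.01, "wx": 0, "wy": 0, "wz": 0}, {"gripper": 0, "tx": 0, "ty": 0, "tz": -0.02, "wx": 0, "wy": 0, "wz": 0}, {"gripper": 0, "tx": 0, "ty": 0, "tz": -0.02, "wx": 0, "wy": 0, "wz": 0}, {"gripper": 0, "tx": 0, "ty": 0, "tz": -0.02, "wx": 0, "wy": 0, "wz": 0}, {"gripper": 0, "tx": 0, "ty": 0, "tz": -0.02, "wx": 0, "wy": 0, "wz": 0}, {"gripper": 0, "tx": 0, "ty": 0, "tz": -0.02, "wx": 0, "wy": 0, "wz": 0}, {"gripper": 0, "tx": 0, "ty": 0, "tz": -0.02, "wx": 0, "wy": 0, "wz": 0}, {"gripper": 0, "tx": 0, "ty": 0, "tz": -0.01, "wx": 0, "wy": 0, "wz": 0}, {"gripper": 0, "tx": 0, "ty": 0, "tz": 0, "wx": 0, "wy": 0, "wz": 0}, {"gripper": 0, "tx": 0, "ty": 0, "tz": 0, "wx": 0, "wy": 0, "wz": 0}]'

```text
time_s: 5.63
tool_pos: [0.4709, -0.2442, 0.2008]
eef_rot: [1.0, 0.0, 0.0, 0.0]
ft_force: [-0.2, 0.5, -3.1]
finger_gap: 0.502
```

```bash
python3 - <<'E'
from h import *
f,P,h=cloud("scene")
a=f["frame"][100:280,140:460,::-1]; cv2.imwrite("pics/held.png",cv2.resize(a,None,fx=2.5,fy=2.5))
m=(P[...,0]>.4)&(P[...,0]<.72)&(abs(P[...,1])<.15); print("obst z",np.nanpercentile(P[m][:,2],[99,99.9]))
print(lids("top")["green"])
E
```

```text
obst z [0.10108977 0.29485231]
None
```

View pics/held.png

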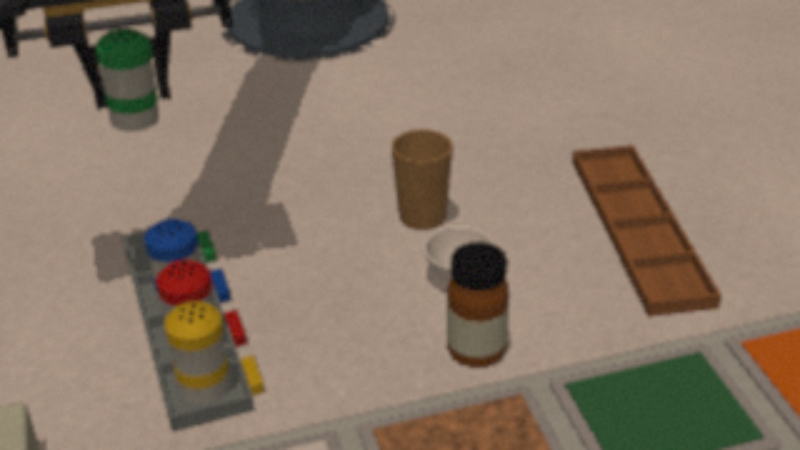

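Emit:
carry_out --moves '[{"gripper": 0, "tx": 0.005, "ty": -0.0125, "tz": 0, "wx": 0, "wy": 0, "wz": 0}, {"gripper": 0, "tx": 0.0125, "ty": -0.03, "tz": 0, "wx": 0, "wy": 0, "wz": 0}, {"gripper": 0, "tx": 0.0125, "ty": -0.03, "tz": 0, "wx": 0, "wy": 0, "wz": 0}, {"gripper": 0, "tx": 0.0125, "ty": -0.03, "tz": 0, "wx": 0, "wy": 0, "wz": 0}, {"gripper": 0, "tx": 0.0125, "ty": -0.03, "tz": 0, "wx": 0, "wy": 0, "wz": 0}, {"gripper": 0, "tx": 0.0125, "ty": -0.03, "tz": 0, "wx": 0, "wy": 0, "wz": 0}, {"gripper": 0, "tx": 0.0125, "ty": -0.03, "tz": 0, "wx": 0, "wy": 0, "wz": 0}, {"gripper": 0, "tx": 0.0125, "ty": -0.03, "tz": 0, "wx": 0, "wy": 0, "wz": 0}, {"gripper": 0, "tx": 0.0125, "ty": -0.03, "tz": 0, "wx": 0, "wy": 0, "wz": 0}, {"gripper": 0, "tx": 0.0125, "ty": -0.03, "tz": 0, "wx": 0, "wy": 0, "wz": 0}, {"gripper": 0, "tx": 0.0125, "ty": -0.03, "tz": 0, "wx": 0, "wy": 0, "wz": 0}, {"gripper": 0, "tx": 0.0125, "ty": -0.03, "tz": 0, "wx": 0, "wy": 0, "wz": 0}]'

```text
time_s: 6.73
tool_pos: [0.6131, 0.0995, 0.1986]
eef_rot: [1.0, 0.0, -0.002, 0.0]
ft_force: [1.1, -0.6, -2.2]
finger_gap: 0.508
```

Emit:
carry_out --moves '[{"gripper": 0, "tx": 0.0125, "ty": -0.03, "tz": 0, "wx": 0, "wy": 0, "wz": 0}, {"gripper": 0, "tx": 0.0125, "ty": -0.03, "tz": 0, "wx": 0, "wy": 0, "wz": 0}, {"gripper": 0, "tx": 0.0125, "ty": -0.03, "tz": 0, "wx": 0, "wy": 0, "wz": 0}, {"gripper": 0, "tx": 0.0015, "ty": -0.0095, "tz": 0, "wx": 0, "wy": 0, "wz": 0}, {"gripper": 0, "tx": 0, "ty": 0, "tz": 0, "wx": 0, "wy": 0, "wz": 0}, {"gripper": 0, "tx": 0, "ty": 0, "tz": 0, "wx": 0, "wy": 0, "wz": 0}, {"gripper": 0, "tx": 0, "ty": 0, "tz": 0, "wx": 0, "wy": 0, "wz": 0}, {"gripper": 0, "tx": 0, "ty": 0, "tz": 0, "wx": 0, "wy": 0, "wz": 0}]'

```text
time_s: 7.4
tool_pos: [0.6525, 0.1951, 0.1999]
eef_rot: [1.0, -0.001, -0.0, 0.001]
ft_force: [-0.4, 0.2, -3.3]
finger_gap: 0.506
```

Emit:
carry_out --moves '[{"gripper": 0, "tx": 0, "ty": -0.002, "tz": 0.01, "wx": 0, "wy": 0, "wz": 0}, {"gripper": 0, "tx": 0, "ty": 0, "tz": 0.02, "wx": 0, "wy": 0, "wz": 0}, {"gripper": 0, "tx": 0, "ty": 0, "tz": 0.02, "wx": 0, "wy": 0, "wz": 0}, {"gripper": 0, "tx": 0, "ty": 0, "tz": 0.02, "wx": 0, "wy": 0, "wz": 0}, {"gripper": 0, "tx": 0, "ty": 0, "tz": 0.02, "wx": 0, "wy": 0, "wz": 0}, {"gripper": 0, "tx": 0, "ty": 0, "tz": 0.02, "wx": 0, "wy": 0, "wz": 0}, {"gripper": 0, "tx": 0, "ty": 0, "tz": 0.015, "wx": 0, "wy": 0, "wz": 0}, {"gripper": 0, "tx": 0, "ty": 0, "tz": 0.01, "wx": 0, "wy": 0, "wz": 0}, {"gripper": 0, "tx": 0, "ty": 0, "tz": 0.01, "wx": 0, "wy": 0, "wz": 0}, {"gripper": 0, "tx": 0, "ty": 0, "tz": 0.005, "wx": 0, "wy": 0, "wz": 0}, {"gripper": 0, "tx": 0, "ty": 0, "tz": 0, "wx": 0, "wy": 0, "wz": 0}, {"gripper": 0, "tx": 0, "ty": 0, "tz": 0, "wx": 0, "wy": 0, "wz": 0}]'

```text
time_s: 8.4
tool_pos: [0.6529, 0.1997, 0.051]
eef_rot: [1.0, -0.0, 0.0, -0.0]
ft_force: [0.4, 0.5, -2.0]
finger_gap: 0.504
```

Emit:
carry_out --moves '[{"gripper": 0, "tx": 0, "ty": 0, "tz": 0.0025, "wx": 0, "wy": 0, "wz": 0}, {"gripper": 0, "tx": 0, "ty": 0, "tz": 0.0015, "wx": 0, "wy": 0, "wz": 0}, {"gripper": 0, "tx": 0, "ty": 0, "tz": 0.001, "wx": 0, "wy": 0, "wz": 0}, {"gripper": 0, "tx": 0, "ty": 0, "tz": 0, "wx": 0, "wy": 0, "wz": 0}, {"gripper": 0, "tx": 0, "ty": 0, "tz": 0, "wx": 0, "wy": 0, "wz": 0}]'

```text
time_s: 8.82
tool_pos: [0.6527, 0.1997, 0.0459]
eef_rot: [1.0, -0.0, 0.0, -0.0]
ft_force: [0.5, 0.2, -3.0]
finger_gap: 0.506
```

Emit:
carry_out --moves '[{"gripper": 0, "tx": 0, "ty": 0, "tz": 0.001, "wx": 0, "wy": 0, "wz": 0}, {"gripper": 0, "tx": 0, "ty": 0, "tz": 0, "wx": 0, "wy": 0, "wz": 0}, {"gripper": 0, "tx": 0, "ty": 0, "tz": 0, "wx": 0, "wy": 0, "wz": 0}]'

```text
time_s: 9.07
tool_pos: [0.6529, 0.1997, 0.0456]
eef_rot: [1.0, -0.0, 0.0, -0.0]
ft_force: [-2.1, -1.1, 6.5]
finger_gap: 0.505
```

Contact (+6.5 N). Release, slowly opening, and rise.

Emit:
carry_out --moves '[{"gripper": 0.6, "tx": 0, "ty": 0, "tz": 0, "wx": 0, "wy": 0, "wz": 0}, {"gripper": 0.6, "tx": 0, "ty": 0, "tz": 0, "wx": 0, "wy": 0, "wz": 0}, {"gripper": 0.8, "tx": 0, "ty": 0, "tz": 0, "wx": 0, "wy": 0, "wz": 0}, {"gripper": 1, "tx": 0, "ty": 0, "tz": 0, "wx": 0, "wy": 0, "wz": 0}, {"gripper": 1, "tx": 0, "ty": 0, "tz": 0, "wx": 0, "wy": 0, "wz": 0}, {"gripper": 1, "tx": 0, "ty": 0, "tz": 0, "wx": 0, "wy": 0, "wz": 0}, {"gripper": 1, "tx": 0, "ty": 0, "tz": 0, "wx": 0, "wy": 0, "wz": 0}]'

```text
time_s: 9.65
tool_pos: [0.6525, 0.1997, 0.0444]
eef_rot: [1.0, 0.0, -0.0, 0.0]
ft_force: [0.1, 0.1, -0.3]
finger_gap: 0.897
```

Emit:
carry_out --moves '[{"gripper": 1, "tx": 0, "ty": 0, "tz": -0.01, "wx": 0, "wy": 0, "wz": 0}, {"gripper": 1, "tx": 0, "ty": 0, "tz": -0.025, "wx": 0, "wy": 0, "wz": 0}, {"gripper": 1, "tx": 0, "ty": 0, "tz": -0.03, "wx": 0, "wy": 0, "wz": 0}, {"gripper": 1, "tx": 0, "ty": 0, "tz": -0.03, "wx": 0, "wy": 0, "wz": 0}, {"gripper": 1, "tx": 0, "ty": 0, "tz": -0.03, "wx": 0, "wy": 0, "wz": 0}, {"gripper": 1, "tx": 0, "ty": 0, "tz": -0.02, "wx": 0, "wy": 0, "wz": 0}, {"gripper": 1, "tx": 0, "ty": 0, "tz": 0, "wx": 0, "wy": 0, "wz": 0}]'

```text
time_s: 10.23
tool_pos: [0.6554, 0.201, 0.1965]
eef_rot: [1.0, -0.0, 0.005, -0.002]
ft_force: [0.2, 0.9, 0.2]
finger_gap: 1.001
```

Emit:
carry_out --moves '[{"gripper": 1, "tx": -0.0101, "ty": 0.036, "tz": 0, "wx": 0, "wy": 0, "wz": 0}, {"gripper": 1, "tx": -0.0101, "ty": 0.036, "tz": 0, "wx": 0, "wy": 0, "wz": 0}, {"gripper": 1, "tx": -0.0101, "ty": 0.036, "tz": 0, "wx": 0, "wy": 0, "wz": 0}, {"gripper": 1, "tx": -0.0101, "ty": 0.036, "tz": 0, "wx": 0, "wy": 0, "wz": 0}, {"gripper": 1, "tx": -0.0101, "ty": 0.036, "tz": 0, "wx": 0, "wy": 0, "wz": 0}, {"gripper": 1, "tx": -0.0101, "ty": 0.036, "tz": 0, "wx": 0, "wy": 0, "wz": 0}, {"gripper": 1, "tx": -0.0101, "ty": 0.036, "tz": 0, "wx": 0, "wy": 0, "wz": 0}, {"gripper": 1, "tx": -0.0101, "ty": 0.036, "tz": 0, "wx": 0, "wy": 0, "wz": 0}, {"gripper": 1, "tx": -0.0101, "ty": 0.036, "tz": 0, "wx": 0, "wy": 0, "wz": 0}, {"gripper": 1, "tx": -0.0101, "ty": 0.036, "tz": 0, "wx": 0, "wy": 0, "wz": 0}, {"gripper": 1, "tx": -0.0101, "ty": 0.036, "tz": 0, "wx": 0, "wy": 0, "wz": 0}, {"gripper": 1, "tx": -0.0101, "ty": 0.036, "tz": 0, "wx": 0, "wy": 0, "wz": 0}]'

```text
time_s: 11.23
tool_pos: [0.5303, -0.2338, 0.1897]
eef_rot: [1.0, 0.0, -0.0, 0.0]
ft_force: [0.4, 0.6, -0.2]
finger_gap: 1.002
```

Emit:
carry_out --moves '[{"gripper": 1, "tx": 0, "ty": 0, "tz": 0, "wx": 0, "wy": 0, "wz": 0}, {"gripper": 1, "tx": 0, "ty": 0, "tz": 0, "wx": 0, "wy": 0, "wz": 0}, {"gripper": 1, "tx": 0, "ty": 0, "tz": 0, "wx": 0, "wy": 0, "wz": 0}, {"gripper": 1, "tx": 0, "ty": 0, "tz": 0, "wx": 0, "wy": 0, "wz": 0}]'

```text
time_s: 11.57
tool_pos: [0.5319, -0.2305, 0.1896]
eef_rot: [1.0, 0.001, 0.0, -0.0]
ft_force: [0.2, 0.0, 0.6]
finger_gap: 1.003
```

```bash
python3 - <<'E'
from h import *
f,P,h=cloud("top"); cv2.imwrite("pics/t1.png",cv2.resize(f["frame"][90:310,130:530,::-1],None,fx=2,fy=2))
for c,v in lids().items(): print(c,v)
print(observe()["tool_pos"])
E
```

```text
green (0.6514590382575989, 0.19831351935863495, 0.022538240998983383, np.float64(0.08761758484655546), 490, array([0.6497, 0.1961, 0.0828]))
blue None
red (0.5808050632476807, -0.2136632204055786, 0.04290567338466644, np.float64(0.33505530266320815), 273, array([ 0.5983, -0.2248,  0.1063]))
yellow (0.6503840684890747, -0.23075266182422638, 0.02261470817029476, np.float64(0.08693287360840657), 524, array([ 0.6491, -0.2288,  0.0826]))
[ 0.53197598 -0.23046465  0.18959404]
```

View pics/t1.png

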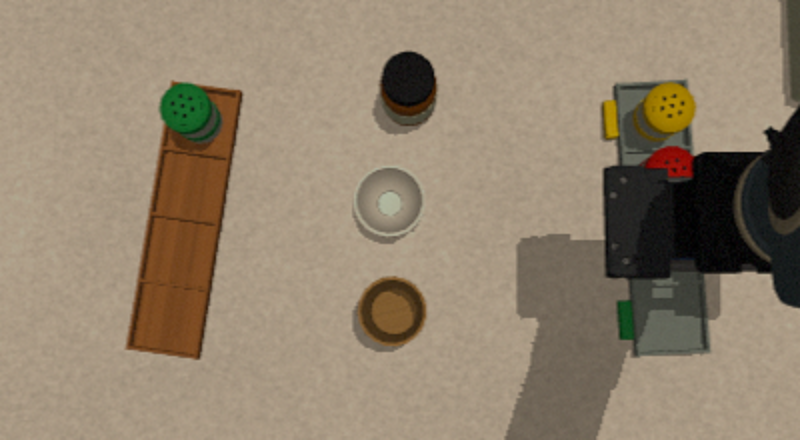

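Emit:
carry_out --moves '[{"gripper": 1, "tx": 0, "ty": 0.0025, "tz": 0.02, "wx": 0, "wy": 0, "wz": 0}, {"gripper": 1, "tx": 0, "ty": 0, "tz": 0.02, "wx": 0, "wy": 0, "wz": 0}, {"gripper": 1, "tx": 0, "ty": 0, "tz": 0.02, "wx": 0, "wy": 0, "wz": 0}, {"gripper": 1, "tx": 0, "ty": 0, "tz": 0.02, "wx": 0, "wy": 0, "wz": 0}, {"gripper": 1, "tx": 0, "ty": 0, "tz": 0.02, "wx": 0, "wy": 0, "wz": 0}, {"gripper": 1, "tx": 0, "ty": 0, "tz": 0.02, "wx": 0, "wy": 0, "wz": 0}, {"gripper": 1, "tx": 0, "ty": 0, "tz": 0.015, "wx": 0, "wy": 0, "wz": 0}, {"gripper": 1, "tx": 0, "ty": 0, "tz": 0.012, "wx": 0, "wy": 0, "wz": 0}, {"gripper": 1, "tx": 0, "ty": 0, "tz": 0, "wx": 0, "wy": 0, "wz": 0}, {"gripper": 1, "tx": 0, "ty": 0, "tz": 0, "wx": 0, "wy": 0, "wz": 0}, {"gripper": 1, "tx": 0, "ty": 0, "tz": 0, "wx": 0, "wy": 0, "wz": 0}]'

```text
time_s: 12.58
tool_pos: [0.5323, -0.2347, 0.0435]
eef_rot: [1.0, 0.0, 0.001, 0.0]
ft_force: [1.2, -0.0, 0.3]
finger_gap: 1.0
```

Emit:
carry_out --moves '[{"gripper": 0, "tx": 0, "ty": 0, "tz": 0, "wx": 0, "wy": 0, "wz": 0}, {"gripper": 0, "tx": 0, "ty": 0, "tz": 0, "wx": 0, "wy": 0, "wz": 0}, {"gripper": 0, "tx": 0, "ty": 0, "tz": 0, "wx": 0, "wy": 0, "wz": 0}, {"gripper": 0, "tx": 0, "ty": 0, "tz": 0, "wx": 0, "wy": 0, "wz": 0}, {"gripper": 0, "tx": 0, "ty": 0, "tz": 0, "wx": 0, "wy": 0, "wz": 0}, {"gripper": 0, "tx": 0, "ty": 0, "tz": 0, "wx": 0, "wy": 0, "wz": 0}, {"gripper": 0, "tx": 0, "ty": 0, "tz": 0, "wx": 0, "wy": 0, "wz": 0}, {"gripper": 0, "tx": 0, "ty": 0, "tz": 0, "wx": 0, "wy": 0, "wz": 0}, {"gripper": 0, "tx": 0, "ty": 0, "tz": 0, "wx": 0, "wy": 0, "wz": 0}, {"gripper": 0, "tx": 0, "ty": 0, "tz": 0, "wx": 0, "wy": 0, "wz": 0}]'

```text
time_s: 13.42
tool_pos: [0.5314, -0.235, 0.0426]
eef_rot: [1.0, -0.0, 0.0, 0.0]
ft_force: [0.6, -0.7, 0.3]
finger_gap: 0.5
```

Emit:
carry_out --moves '[{"gripper": 0, "tx": 0, "ty": 0, "tz": -0.005, "wx": 0, "wy": 0, "wz": 0}, {"gripper": 0, "tx": 0, "ty": 0, "tz": -0.01, "wx": 0, "wy": 0, "wz": 0}, {"gripper": 0, "tx": 0, "ty": 0, "tz": -0.01, "wx": 0, "wy": 0, "wz": 0}, {"gripper": 0, "tx": 0, "ty": 0, "tz": -0.02, "wx": 0, "wy": 0, "wz": 0}, {"gripper": 0, "tx": 0, "ty": 0, "tz": -0.02, "wx": 0, "wy": 0, "wz": 0}, {"gripper": 0, "tx": 0, "ty": 0, "tz": -0.02, "wx": 0, "wy": 0, "wz": 0}, {"gripper": 0, "tx": 0, "ty": 0, "tz": -0.02, "wx": 0, "wy": 0, "wz": 0}, {"gripper": 0, "tx": 0, "ty": 0, "tz": -0.02, "wx": 0, "wy": 0, "wz": 0}, {"gripper": 0, "tx": 0, "ty": 0, "tz": -0.02, "wx": 0, "wy": 0, "wz": 0}, {"gripper": 0, "tx": 0, "ty": 0, "tz": -0.01, "wx": 0, "wy": 0, "wz": 0}, {"gripper": 0, "tx": 0, "ty": 0, "tz": 0, "wx": 0, "wy": 0, "wz": 0}]'

```text
time_s: 14.33
tool_pos: [0.5329, -0.2353, 0.201]
eef_rot: [1.0, 0.0, 0.003, 0.001]
ft_force: [0.1, -0.4, -1.7]
finger_gap: 0.5
```

Emit:
carry_out --moves '[{"gripper": 0, "tx": 0.002, "ty": -0.0125, "tz": 0, "wx": 0, "wy": 0, "wz": 0}, {"gripper": 0, "tx": 0.004, "ty": -0.03, "tz": 0, "wx": 0, "wy": 0, "wz": 0}, {"gripper": 0, "tx": 0.004, "ty": -0.03, "tz": 0, "wx": 0, "wy": 0, "wz": 0}, {"gripper": 0, "tx": 0.004, "ty": -0.03, "tz": 0, "wx": 0, "wy": 0, "wz": 0}, {"gripper": 0, "tx": 0.004, "ty": -0.03, "tz": 0, "wx": 0, "wy": 0, "wz": 0}, {"gripper": 0, "tx": 0.004, "ty": -0.03, "tz": 0, "wx": 0, "wy": 0, "wz": 0}, {"gripper": 0, "tx": 0.004, "ty": -0.03, "tz": 0, "wx": 0, "wy": 0, "wz": 0}, {"gripper": 0, "tx": 0.004, "ty": -0.03, "tz": 0, "wx": 0, "wy": 0, "wz": 0}, {"gripper": 0, "tx": 0.004, "ty": -0.03, "tz": 0, "wx": 0, "wy": 0, "wz": 0}, {"gripper": 0, "tx": 0.004, "ty": -0.03, "tz": 0, "wx": 0, "wy": 0, "wz": 0}, {"gripper": 0, "tx": 0.004, "ty": -0.03, "tz": 0, "wx": 0, "wy": 0, "wz": 0}, {"gripper": 0, "tx": 0.004, "ty": -0.03, "tz": 0, "wx": 0, "wy": 0, "wz": 0}]'

```text
time_s: 15.33
tool_pos: [0.5757, 0.1101, 0.1957]
eef_rot: [1.0, 0.001, -0.002, 0.0]
ft_force: [-0.2, -0.8, -1.6]
finger_gap: 0.501
```

Emit:
carry_out --moves '[{"gripper": 0, "tx": 0.004, "ty": -0.03, "tz": 0, "wx": 0, "wy": 0, "wz": 0}, {"gripper": 0, "tx": 0.004, "ty": -0.03, "tz": 0, "wx": 0, "wy": 0, "wz": 0}, {"gripper": 0, "tx": 0.004, "ty": -0.028, "tz": 0, "wx": 0, "wy": 0, "wz": 0}, {"gripper": 0, "tx": 0.001, "ty": -0.01, "tz": 0, "wx": 0, "wy": 0, "wz": 0}, {"gripper": 0, "tx": 0, "ty": 0, "tz": 0, "wx": 0, "wy": 0, "wz": 0}, {"gripper": 0, "tx": 0, "ty": 0, "tz": 0, "wx": 0, "wy": 0, "wz": 0}, {"gripper": 0, "tx": 0, "ty": 0, "tz": 0, "wx": 0, "wy": 0, "wz": 0}, {"gripper": 0, "tx": 0, "ty": 0, "tz": 0, "wx": 0, "wy": 0, "wz": 0}]'

```text
time_s: 16.0
tool_pos: [0.5904, 0.2032, 0.197]
eef_rot: [1.0, -0.002, -0.0, 0.001]
ft_force: [0.3, -0.4, -2.3]
finger_gap: 0.505
```

Emit:
carry_out --moves '[{"gripper": 0, "tx": 0, "ty": -0.0025, "tz": 0.01, "wx": 0, "wy": 0, "wz": 0}, {"gripper": 0, "tx": 0, "ty": 0, "tz": 0.02, "wx": 0, "wy": 0, "wz": 0}, {"gripper": 0, "tx": 0, "ty": 0, "tz": 0.02, "wx": 0, "wy": 0, "wz": 0}, {"gripper": 0, "tx": 0, "ty": 0, "tz": 0.02, "wx": 0, "wy": 0, "wz": 0}, {"gripper": 0, "tx": 0, "ty": 0, "tz": 0.02, "wx": 0, "wy": 0, "wz": 0}, {"gripper": 0, "tx": 0, "ty": 0, "tz": 0.02, "wx": 0, "wy": 0, "wz": 0}, {"gripper": 0, "tx": 0, "ty": 0, "tz": 0.015, "wx": 0, "wy": 0, "wz": 0}, {"gripper": 0, "tx": 0, "ty": 0, "tz": 0.01, "wx": 0, "wy": 0, "wz": 0}, {"gripper": 0, "tx": 0, "ty": 0, "tz": 0.01, "wx": 0, "wy": 0, "wz": 0}, {"gripper": 0, "tx": 0, "ty": 0, "tz": 0.005, "wx": 0, "wy": 0, "wz": 0}, {"gripper": 0, "tx": 0, "ty": 0, "tz": 0, "wx": 0, "wy": 0, "wz": 0}, {"gripper": 0, "tx": 0, "ty": 0, "tz": 0, "wx": 0, "wy": 0, "wz": 0}]'

```text
time_s: 17.0
tool_pos: [0.5907, 0.2082, 0.0479]
eef_rot: [1.0, -0.0, 0.0, -0.0]
ft_force: [0.2, -0.4, -1.1]
finger_gap: 0.496
```

Emit:
carry_out --moves '[{"gripper": 0, "tx": 0, "ty": 0, "tz": 0.002, "wx": 0, "wy": 0, "wz": 0}, {"gripper": 0, "tx": 0, "ty": 0, "tz": 0.0015, "wx": 0, "wy": 0, "wz": 0}, {"gripper": 0, "tx": 0, "ty": 0, "tz": 0.001, "wx": 0, "wy": 0, "wz": 0}, {"gripper": 0, "tx": 0, "ty": 0, "tz": 0.0005, "wx": 0, "wy": 0, "wz": 0}, {"gripper": 0, "tx": 0, "ty": 0, "tz": 0, "wx": 0, "wy": 0, "wz": 0}, {"gripper": 0, "tx": 0, "ty": 0, "tz": 0, "wx": 0, "wy": 0, "wz": 0}]'

```text
time_s: 17.5
tool_pos: [0.5904, 0.2082, 0.0426]
eef_rot: [1.0, 0.0, 0.0, 0.0]
ft_force: [0.1, 0.5, -1.5]
finger_gap: 0.501
```

Emit:
carry_out --moves '[{"gripper": 0, "tx": 0, "ty": 0, "tz": 0.001, "wx": 0, "wy": 0, "wz": 0}, {"gripper": 0, "tx": 0, "ty": 0, "tz": 0, "wx": 0, "wy": 0, "wz": 0}, {"gripper": 0, "tx": 0, "ty": 0, "tz": 0, "wx": 0, "wy": 0, "wz": 0}]'

```text
time_s: 17.75
tool_pos: [0.5909, 0.2082, 0.0426]
eef_rot: [1.0, -0.0, 0.001, 0.0]
ft_force: [-2.4, -2.0, 6.1]
finger_gap: 0.501
```

Emit:
carry_out --moves '[{"gripper": 0.6, "tx": 0, "ty": 0, "tz": 0, "wx": 0, "wy": 0, "wz": 0}, {"gripper": 0.6, "tx": 0, "ty": 0, "tz": 0, "wx": 0, "wy": 0, "wz": 0}, {"gripper": 0.8, "tx": 0, "ty": 0, "tz": 0, "wx": 0, "wy": 0, "wz": 0}, {"gripper": 1, "tx": 0, "ty": 0, "tz": 0, "wx": 0, "wy": 0, "wz": 0}, {"gripper": 1, "tx": 0, "ty": 0, "tz": 0, "wx": 0, "wy": 0, "wz": 0}, {"gripper": 1, "tx": 0, "ty": 0, "tz": 0, "wx": 0, "wy": 0, "wz": 0}, {"gripper": 1, "tx": 0, "ty": 0, "tz": 0, "wx": 0, "wy": 0, "wz": 0}, {"gripper": 1, "tx": 0, "ty": 0, "tz": 0, "wx": 0, "wy": 0, "wz": 0}]'

```text
time_s: 18.42
tool_pos: [0.5904, 0.2082, 0.0415]
eef_rot: [1.0, 0.0, 0.0, 0.0]
ft_force: [0.6, 0.3, -0.2]
finger_gap: 0.953
```

Emit:
carry_out --moves '[{"gripper": 1, "tx": 0, "ty": 0, "tz": -0.01, "wx": 0, "wy": 0, "wz": 0}, {"gripper": 1, "tx": 0, "ty": 0, "tz": -0.025, "wx": 0, "wy": 0, "wz": 0}, {"gripper": 1, "tx": 0, "ty": 0, "tz": -0.03, "wx": 0, "wy": 0, "wz": 0}, {"gripper": 1, "tx": 0, "ty": 0, "tz": -0.03, "wx": 0, "wy": 0, "wz": 0}, {"gripper": 1, "tx": 0, "ty": 0, "tz": -0.03, "wx": 0, "wy": 0, "wz": 0}, {"gripper": 1, "tx": 0, "ty": 0, "tz": -0.02, "wx": 0, "wy": 0, "wz": 0}, {"gripper": 1, "tx": 0, "ty": 0, "tz": -0.005, "wx": 0, "wy": 0, "wz": 0}, {"gripper": 1, "tx": 0, "ty": 0, "tz": 0, "wx": 0, "wy": 0, "wz": 0}]'

```text
time_s: 19.08
tool_pos: [0.5913, 0.2087, 0.1941]
eef_rot: [1.0, -0.0, 0.002, -0.001]
ft_force: [-0.1, 0.3, 0.6]
finger_gap: 0.997
```

Emit:
carry_out --moves '[{"gripper": 1, "tx": 0.0003, "ty": 0.0365, "tz": 0, "wx": 0, "wy": 0, "wz": 0}, {"gripper": 1, "tx": 0.0003, "ty": 0.0365, "tz": 0, "wx": 0, "wy": 0, "wz": 0}, {"gripper": 1, "tx": 0.0003, "ty": 0.0365, "tz": 0, "wx": 0, "wy": 0, "wz": 0}, {"gripper": 1, "tx": 0.0003, "ty": 0.0365, "tz": 0, "wx": 0, "wy": 0, "wz": 0}, {"gripper": 1, "tx": 0.0003, "ty": 0.0365, "tz": 0, "wx": 0, "wy": 0, "wz": 0}, {"gripper": 1, "tx": 0.0003, "ty": 0.0365, "tz": 0, "wx": 0, "wy": 0, "wz": 0}, {"gripper": 1, "tx": 0.0003, "ty": 0.0365, "tz": 0, "wx": 0, "wy": 0, "wz": 0}, {"gripper": 1, "tx": 0.0003, "ty": 0.0365, "tz": 0, "wx": 0, "wy": 0, "wz": 0}, {"gripper": 1, "tx": 0.0003, "ty": 0.0365, "tz": 0, "wx": 0, "wy": 0, "wz": 0}, {"gripper": 1, "tx": 0.0003, "ty": 0.0365, "tz": 0, "wx": 0, "wy": 0, "wz": 0}, {"gripper": 1, "tx": 0.0003, "ty": 0.0365, "tz": 0, "wx": 0, "wy": 0, "wz": 0}, {"gripper": 1, "tx": 0.0003, "ty": 0.0365, "tz": 0, "wx": 0, "wy": 0, "wz": 0}]'

```text
time_s: 20.08
tool_pos: [0.5925, -0.2313, 0.1896]
eef_rot: [1.0, 0.0, -0.002, -0.001]
ft_force: [1.4, 0.6, -0.7]
finger_gap: 1.002
```

Emit:
carry_out --moves '[{"gripper": 1, "tx": 0, "ty": 0, "tz": 0, "wx": 0, "wy": 0, "wz": 0}, {"gripper": 1, "tx": 0, "ty": 0, "tz": 0, "wx": 0, "wy": 0, "wz": 0}, {"gripper": 1, "tx": 0, "ty": 0, "tz": 0, "wx": 0, "wy": 0, "wz": 0}, {"gripper": 1, "tx": 0, "ty": 0, "tz": 0, "wx": 0, "wy": 0, "wz": 0}]'

```text
time_s: 20.42
tool_pos: [0.5938, -0.2276, 0.1906]
eef_rot: [1.0, 0.001, -0.001, -0.001]
ft_force: [-0.4, 1.2, 0.4]
finger_gap: 0.999
```

```bash
python3 - <<'E'
from h import *
for c,v in lids().items(): print(c,v)
print(observe()["tool_pos"])
E
```

```text
green (0.651736855506897, 0.19841787219047546, 0.022449936717748642, np.float64(0.08785572260320357), 490, array([0.6496, 0.1959, 0.0827]))
blue (0.5898182988166809, 0.2078769952058792, 0.02207409404218197, np.float64(0.08773398759277173), 493, array([0.589, 0.206, 0.083]))
red (0.5694750547409058, -0.21274979412555695, 0.03689330816268921, np.float64(0.0864576876076172), 108, array([ 0.5775, -0.2315,  0.0827]))
yellow None
[ 0.59399732 -0.2275395   0.1909301 ]
```

Blue stands well. Grip red (target 0.594, −0.230), z down 0.149.

Emit:
carry_out --moves '[{"gripper": 1, "tx": 0, "ty": 0.0015, "tz": 0.02, "wx": 0, "wy": 0, "wz": 0}, {"gripper": 1, "tx": 0, "ty": 0, "tz": 0.02, "wx": 0, "wy": 0, "wz": 0}, {"gripper": 1, "tx": 0, "ty": 0, "tz": 0.02, "wx": 0, "wy": 0, "wz": 0}, {"gripper": 1, "tx": 0, "ty": 0, "tz": 0.02, "wx": 0, "wy": 0, "wz": 0}, {"gripper": 1, "tx": 0, "ty": 0, "tz": 0.02, "wx": 0, "wy": 0, "wz": 0}, {"gripper": 1, "tx": 0, "ty": 0, "tz": 0.02, "wx": 0, "wy": 0, "wz": 0}, {"gripper": 1, "tx": 0, "ty": 0, "tz": 0.015, "wx": 0, "wy": 0, "wz": 0}, {"gripper": 1, "tx": 0, "ty": 0, "tz": 0.013, "wx": 0, "wy": 0, "wz": 0}, {"gripper": 1, "tx": 0, "ty": 0, "tz": 0, "wx": 0, "wy": 0, "wz": 0}, {"gripper": 1, "tx": 0, "ty": 0, "tz": 0, "wx": 0, "wy": 0, "wz": 0}, {"gripper": 1, "tx": 0, "ty": 0, "tz": 0, "wx": 0, "wy": 0, "wz": 0}]'

```text
time_s: 21.38
tool_pos: [0.5949, -0.231, 0.0446]
eef_rot: [1.0, 0.0, 0.001, 0.0]
ft_force: [-0.1, 0.8, 0.1]
finger_gap: 0.998
```

Emit:
carry_out --moves '[{"gripper": 0, "tx": 0, "ty": 0, "tz": 0, "wx": 0, "wy": 0, "wz": 0}, {"gripper": 0, "tx": 0, "ty": 0, "tz": 0, "wx": 0, "wy": 0, "wz": 0}, {"gripper": 0, "tx": 0, "ty": 0, "tz": 0, "wx": 0, "wy": 0, "wz": 0}, {"gripper": 0, "tx": 0, "ty": 0, "tz": 0, "wx": 0, "wy": 0, "wz": 0}, {"gripper": 0, "tx": 0, "ty": 0, "tz": 0, "wx": 0, "wy": 0, "wz": 0}, {"gripper": 0, "tx": 0, "ty": 0, "tz": 0, "wx": 0, "wy": 0, "wz": 0}, {"gripper": 0, "tx": 0, "ty": 0, "tz": 0, "wx": 0, "wy": 0, "wz": 0}, {"gripper": 0, "tx": 0, "ty": 0, "tz": 0, "wx": 0, "wy": 0, "wz": 0}, {"gripper": 0, "tx": 0, "ty": 0, "tz": 0, "wx": 0, "wy": 0, "wz": 0}, {"gripper": 0, "tx": 0, "ty": 0, "tz": 0, "wx": 0, "wy": 0, "wz": 0}]'

```text
time_s: 22.22
tool_pos: [0.594, -0.2316, 0.0436]
eef_rot: [1.0, -0.0, 0.0, 0.0]
ft_force: [-0.3, -1.1, 0.5]
finger_gap: 0.5
```

Emit:
carry_out --moves '[{"gripper": 0, "tx": 0, "ty": 0, "tz": -0.005, "wx": 0, "wy": 0, "wz": 0}, {"gripper": 0, "tx": 0, "ty": 0, "tz": -0.01, "wx": 0, "wy": 0, "wz": 0}, {"gripper": 0, "tx": 0, "ty": 0, "tz": -0.01, "wx": 0, "wy": 0, "wz": 0}, {"gripper": 0, "tx": 0, "ty": 0, "tz": -0.02, "wx": 0, "wy": 0, "wz": 0}, {"gripper": 0, "tx": 0, "ty": 0, "tz": -0.02, "wx": 0, "wy": 0, "wz": 0}, {"gripper": 0, "tx": 0, "ty": 0, "tz": -0.02, "wx": 0, "wy": 0, "wz": 0}, {"gripper": 0, "tx": 0, "ty": 0, "tz": -0.02, "wx": 0, "wy": 0, "wz": 0}, {"gripper": 0, "tx": 0, "ty": 0, "tz": -0.02, "wx": 0, "wy": 0, "wz": 0}, {"gripper": 0, "tx": 0, "ty": 0, "tz": -0.02, "wx": 0, "wy": 0, "wz": 0}, {"gripper": 0, "tx": 0, "ty": 0, "tz": -0.01, "wx": 0, "wy": 0, "wz": 0}, {"gripper": 0, "tx": 0, "ty": 0, "tz": 0, "wx": 0, "wy": 0, "wz": 0}]'

```text
time_s: 23.13
tool_pos: [0.5956, -0.2317, 0.2023]
eef_rot: [1.0, 0.0, 0.003, 0.001]
ft_force: [0.5, -0.6, -1.2]
finger_gap: 0.502
```

Emit:
carry_out --moves '[{"gripper": 0, "tx": -0.002, "ty": -0.0125, "tz": 0, "wx": 0, "wy": 0, "wz": 0}, {"gripper": 0, "tx": -0.0045, "ty": -0.03, "tz": 0, "wx": 0, "wy": 0, "wz": 0}, {"gripper": 0, "tx": -0.0045, "ty": -0.03, "tz": 0, "wx": 0, "wy": 0, "wz": 0}, {"gripper": 0, "tx": -0.0045, "ty": -0.03, "tz": 0, "wx": 0, "wy": 0, "wz": 0}, {"gripper": 0, "tx": -0.0045, "ty": -0.03, "tz": 0, "wx": 0, "wy": 0, "wz": 0}, {"gripper": 0, "tx": -0.0045, "ty": -0.03, "tz": 0, "wx": 0, "wy": 0, "wz": 0}, {"gripper": 0, "tx": -0.0045, "ty": -0.03, "tz": 0, "wx": 0, "wy": 0, "wz": 0}, {"gripper": 0, "tx": -0.0045, "ty": -0.03, "tz": 0, "wx": 0, "wy": 0, "wz": 0}, {"gripper": 0, "tx": -0.0045, "ty": -0.03, "tz": 0, "wx": 0, "wy": 0, "wz": 0}, {"gripper": 0, "tx": -0.0045, "ty": -0.03, "tz": 0, "wx": 0, "wy": 0, "wz": 0}, {"gripper": 0, "tx": -0.0045, "ty": -0.03, "tz": 0, "wx": 0, "wy": 0, "wz": 0}, {"gripper": 0, "tx": -0.0045, "ty": -0.03, "tz": 0, "wx": 0, "wy": 0, "wz": 0}]'

```text
time_s: 24.13
tool_pos: [0.5402, 0.1132, 0.1969]
eef_rot: [1.0, 0.0, -0.002, 0.0]
ft_force: [0.2, -0.5, -1.8]
finger_gap: 0.5
```

Emit:
carry_out --moves '[{"gripper": 0, "tx": -0.0045, "ty": -0.03, "tz": 0, "wx": 0, "wy": 0, "wz": 0}, {"gripper": 0, "tx": -0.0045, "ty": -0.03, "tz": 0, "wx": 0, "wy": 0, "wz": 0}, {"gripper": 0, "tx": -0.0045, "ty": -0.028, "tz": 0, "wx": 0, "wy": 0, "wz": 0}, {"gripper": 0, "tx": -0.001, "ty": -0.016, "tz": 0, "wx": 0, "wy": 0, "wz": 0}, {"gripper": 0, "tx": 0, "ty": 0, "tz": 0, "wx": 0, "wy": 0, "wz": 0}, {"gripper": 0, "tx": 0, "ty": 0, "tz": 0, "wx": 0, "wy": 0, "wz": 0}, {"gripper": 0, "tx": 0, "ty": 0, "tz": 0, "wx": 0, "wy": 0, "wz": 0}, {"gripper": 0, "tx": 0, "ty": 0, "tz": 0, "wx": 0, "wy": 0, "wz": 0}, {"gripper": 0, "tx": 0, "ty": 0, "tz": 0, "wx": 0, "wy": 0, "wz": 0}, {"gripper": 0, "tx": 0, "ty": 0, "tz": 0, "wx": 0, "wy": 0, "wz": 0}]'

```text
time_s: 24.97
tool_pos: [0.5282, 0.214, 0.1984]
eef_rot: [1.0, -0.001, -0.0, 0.0]
ft_force: [-0.2, -0.0, -1.4]
finger_gap: 0.498
```

Emit:
carry_out --moves '[{"gripper": 0, "tx": 0, "ty": 0, "tz": 0.01, "wx": 0, "wy": 0, "wz": 0}, {"gripper": 0, "tx": 0, "ty": 0, "tz": 0.02, "wx": 0, "wy": 0, "wz": 0}, {"gripper": 0, "tx": 0, "ty": 0, "tz": 0.02, "wx": 0, "wy": 0, "wz": 0}, {"gripper": 0, "tx": 0, "ty": 0, "tz": 0.02, "wx": 0, "wy": 0, "wz": 0}, {"gripper": 0, "tx": 0, "ty": 0, "tz": 0.02, "wx": 0, "wy": 0, "wz": 0}, {"gripper": 0, "tx": 0, "ty": 0, "tz": 0.02, "wx": 0, "wy": 0, "wz": 0}, {"gripper": 0, "tx": 0, "ty": 0, "tz": 0.015, "wx": 0, "wy": 0, "wz": 0}, {"gripper": 0, "tx": 0, "ty": 0, "tz": 0.01, "wx": 0, "wy": 0, "wz": 0}, {"gripper": 0, "tx": 0, "ty": 0, "tz": 0.01, "wx": 0, "wy": 0, "wz": 0}, {"gripper": 0, "tx": 0, "ty": 0, "tz": 0.005, "wx": 0, "wy": 0, "wz": 0}, {"gripper": 0, "tx": 0, "ty": 0, "tz": 0, "wx": 0, "wy": 0, "wz": 0}, {"gripper": 0, "tx": 0, "ty": 0, "tz": 0, "wx": 0, "wy": 0, "wz": 0}]'

```text
time_s: 25.97
tool_pos: [0.5283, 0.2153, 0.0488]
eef_rot: [1.0, -0.0, 0.0, -0.0]
ft_force: [-0.4, -0.1, -2.0]
finger_gap: 0.5
```

Emit:
carry_out --moves '[{"gripper": 0, "tx": 0, "ty": 0, "tz": 0.002, "wx": 0, "wy": 0, "wz": 0}, {"gripper": 0, "tx": 0, "ty": 0, "tz": 0.0015, "wx": 0, "wy": 0, "wz": 0}, {"gripper": 0, "tx": 0, "ty": 0, "tz": 0.001, "wx": 0, "wy": 0, "wz": 0}, {"gripper": 0, "tx": 0, "ty": 0, "tz": 0.0005, "wx": 0, "wy": 0, "wz": 0}, {"gripper": 0, "tx": 0, "ty": 0, "tz": 0.001, "wx": 0, "wy": 0, "wz": 0}, {"gripper": 0, "tx": 0, "ty": 0, "tz": 0, "wx": 0, "wy": 0, "wz": 0}, {"gripper": 0, "tx": 0, "ty": 0, "tz": 0, "wx": 0, "wy": 0, "wz": 0}]'

```text
time_s: 26.55
tool_pos: [0.5285, 0.2152, 0.0435]
eef_rot: [1.0, -0.0, 0.001, -0.0]
ft_force: [-1.2, -1.6, 6.6]
finger_gap: 0.502
```

Emit:
carry_out --moves '[{"gripper": 0.6, "tx": 0, "ty": 0, "tz": 0, "wx": 0, "wy": 0, "wz": 0}, {"gripper": 0.6, "tx": 0, "ty": 0, "tz": 0, "wx": 0, "wy": 0, "wz": 0}, {"gripper": 0.8, "tx": 0, "ty": 0, "tz": 0, "wx": 0, "wy": 0, "wz": 0}, {"gripper": 1, "tx": 0, "ty": 0, "tz": 0, "wx": 0, "wy": 0, "wz": 0}, {"gripper": 1, "tx": 0, "ty": 0, "tz": 0, "wx": 0, "wy": 0, "wz": 0}, {"gripper": 1, "tx": 0, "ty": 0, "tz": 0, "wx": 0, "wy": 0, "wz": 0}, {"gripper": 1, "tx": 0, "ty": 0, "tz": 0, "wx": 0, "wy": 0, "wz": 0}, {"gripper": 1, "tx": 0, "ty": 0, "tz": 0, "wx": 0, "wy": 0, "wz": 0}]'

```text
time_s: 27.22
tool_pos: [0.5279, 0.2152, 0.0425]
eef_rot: [1.0, 0.0, -0.0, 0.0]
ft_force: [0.3, -0.2, -0.1]
finger_gap: 0.953
```

Emit:
carry_out --moves '[{"gripper": 1, "tx": 0, "ty": 0, "tz": -0.01, "wx": 0, "wy": 0, "wz": 0}, {"gripper": 1, "tx": 0, "ty": 0, "tz": -0.025, "wx": 0, "wy": 0, "wz": 0}, {"gripper": 1, "tx": 0, "ty": 0, "tz": -0.03, "wx": 0, "wy": 0, "wz": 0}, {"gripper": 1, "tx": 0, "ty": 0, "tz": -0.03, "wx": 0, "wy": 0, "wz": 0}, {"gripper": 1, "tx": 0, "ty": 0, "tz": -0.03, "wx": 0, "wy": 0, "wz": 0}, {"gripper": 1, "tx": 0, "ty": 0, "tz": -0.02, "wx": 0, "wy": 0, "wz": 0}, {"gripper": 1, "tx": 0, "ty": 0, "tz": -0.005, "wx": 0, "wy": 0, "wz": 0}, {"gripper": 1, "tx": 0, "ty": 0, "tz": 0, "wx": 0, "wy": 0, "wz": 0}]'

```text
time_s: 27.88
tool_pos: [0.5288, 0.2157, 0.1949]
eef_rot: [1.0, -0.0, 0.002, -0.001]
ft_force: [-1.1, 0.2, -0.8]
finger_gap: 0.997
```

Emit:
carry_out --moves '[{"gripper": 1, "tx": 0.0102, "ty": 0.0371, "tz": 0, "wx": 0, "wy": 0, "wz": 0}, {"gripper": 1, "tx": 0.0102, "ty": 0.0371, "tz": 0, "wx": 0, "wy": 0, "wz": 0}, {"gripper": 1, "tx": 0.0102, "ty": 0.0371, "tz": 0, "wx": 0, "wy": 0, "wz": 0}, {"gripper": 1, "tx": 0.0102, "ty": 0.0371, "tz": 0, "wx": 0, "wy": 0, "wz": 0}, {"gripper": 1, "tx": 0.0102, "ty": 0.0371, "tz": 0, "wx": 0, "wy": 0, "wz": 0}, {"gripper": 1, "tx": 0.0102, "ty": 0.0371, "tz": 0, "wx": 0, "wy": 0, "wz": 0}, {"gripper": 1, "tx": 0.0102, "ty": 0.0371, "tz": 0, "wx": 0, "wy": 0, "wz": 0}, {"gripper": 1, "tx": 0.0102, "ty": 0.0371, "tz": 0, "wx": 0, "wy": 0, "wz": 0}, {"gripper": 1, "tx": 0.0102, "ty": 0.0371, "tz": 0, "wx": 0, "wy": 0, "wz": 0}, {"gripper": 1, "tx": 0.0102, "ty": 0.0371, "tz": 0, "wx": 0, "wy": 0, "wz": 0}, {"gripper": 1, "tx": 0.0102, "ty": 0.0371, "tz": 0, "wx": 0, "wy": 0, "wz": 0}, {"gripper": 1, "tx": 0.0102, "ty": 0.0371, "tz": 0, "wx": 0, "wy": 0, "wz": 0}]'

```text
time_s: 28.88
tool_pos: [0.6495, -0.2317, 0.1904]
eef_rot: [1.0, 0.0, -0.002, -0.0]
ft_force: [1.0, 1.1, -0.4]
finger_gap: 1.002
```

Emit:
carry_out --moves '[{"gripper": 1, "tx": 0, "ty": 0, "tz": 0, "wx": 0, "wy": 0, "wz": 0}, {"gripper": 1, "tx": 0, "ty": 0, "tz": 0, "wx": 0, "wy": 0, "wz": 0}, {"gripper": 1, "tx": 0, "ty": 0, "tz": 0, "wx": 0, "wy": 0, "wz": 0}, {"gripper": 1, "tx": 0, "ty": 0, "tz": 0, "wx": 0, "wy": 0, "wz": 0}, {"gripper": 1, "tx": 0, "ty": 0, "tz": 0, "wx": 0, "wy": 0, "wz": 0}, {"gripper": 1, "tx": 0, "ty": 0, "tz": 0, "wx": 0, "wy": 0, "wz": 0}]'

```text
time_s: 29.38
tool_pos: [0.6504, -0.2282, 0.1926]
eef_rot: [1.0, 0.001, -0.0, -0.0]
ft_force: [0.2, 0.1, 1.1]
finger_gap: 1.002
```

```bash
python3 - <<'E'
from h import *
for c,v in lids().items(): print(c,v)
print(observe()["tool_pos"])
E
```

```text
green (0.6517104506492615, 0.19834919273853302, 0.022622983902692795, np.float64(0.08799503233002269), 492, array([0.6497, 0.1961, 0.0831]))
blue (0.5905992388725281, 0.20783138275146484, 0.022453583776950836, np.float64(0.08778953052525847), 478, array([0.5892, 0.2064, 0.0831]))
red (0.5278738141059875, 0.21485164761543274, 0.022196505218744278, np.float64(0.0875783533706576), 524, array([0.5271, 0.2127, 0.0829]))
yellow (0.6349641680717468, -0.21039365231990814, 0.047156449407339096, np.float64(0.2519219155538877), 352, array([ 0.6423, -0.2287,  0.0888]))
[ 0.65043535 -0.22864254  0.19270012]
```

Red stands well; now yellow (0.650, −0.230).

Emit:
carry_out --moves '[{"gripper": 1, "tx": 0, "ty": 0.0005, "tz": 0.02, "wx": 0, "wy": 0, "wz": 0}, {"gripper": 1, "tx": 0, "ty": 0, "tz": 0.02, "wx": 0, "wy": 0, "wz": 0}, {"gripper": 1, "tx": 0, "ty": 0, "tz": 0.02, "wx": 0, "wy": 0, "wz": 0}, {"gripper": 1, "tx": 0, "ty": 0, "tz": 0.02, "wx": 0, "wy": 0, "wz": 0}, {"gripper": 1, "tx": 0, "ty": 0, "tz": 0.02, "wx": 0, "wy": 0, "wz": 0}, {"gripper": 1, "tx": 0, "ty": 0, "tz": 0.02, "wx": 0, "wy": 0, "wz": 0}, {"gripper": 1, "tx": 0, "ty": 0, "tz": 0.015, "wx": 0, "wy": 0, "wz": 0}, {"gripper": 1, "tx": 0, "ty": 0, "tz": 0.013, "wx": 0, "wy": 0, "wz": 0}, {"gripper": 1, "tx": 0, "ty": 0, "tz": 0, "wx": 0, "wy": 0, "wz": 0}, {"gripper": 1, "tx": 0, "ty": 0, "tz": 0, "wx": 0, "wy": 0, "wz": 0}, {"gripper": 1, "tx": 0, "ty": 0, "tz": 0, "wx": 0, "wy": 0, "wz": 0}]'

```text
time_s: 30.35
tool_pos: [0.6512, -0.2306, 0.0457]
eef_rot: [1.0, 0.0, 0.001, 0.0]
ft_force: [1.1, 0.0, -0.7]
finger_gap: 1.002
```

Emit:
carry_out --moves '[{"gripper": 0, "tx": 0, "ty": 0, "tz": 0, "wx": 0, "wy": 0, "wz": 0}, {"gripper": 0, "tx": 0, "ty": 0, "tz": 0, "wx": 0, "wy": 0, "wz": 0}, {"gripper": 0, "tx": 0, "ty": 0, "tz": 0, "wx": 0, "wy": 0, "wz": 0}, {"gripper": 0, "tx": 0, "ty": 0, "tz": 0, "wx": 0, "wy": 0, "wz": 0}, {"gripper": 0, "tx": 0, "ty": 0, "tz": 0, "wx": 0, "wy": 0, "wz": 0}, {"gripper": 0, "tx": 0, "ty": 0, "tz": 0, "wx": 0, "wy": 0, "wz": 0}, {"gripper": 0, "tx": 0, "ty": 0, "tz": 0, "wx": 0, "wy": 0, "wz": 0}, {"gripper": 0, "tx": 0, "ty": 0, "tz": 0, "wx": 0, "wy": 0, "wz": 0}, {"gripper": 0, "tx": 0, "ty": 0, "tz": 0, "wx": 0, "wy": 0, "wz": 0}, {"gripper": 0, "tx": 0, "ty": 0, "tz": 0, "wx": 0, "wy": 0, "wz": 0}]'

```text
time_s: 31.18
tool_pos: [0.6504, -0.2309, 0.0446]
eef_rot: [1.0, -0.0, 0.0, 0.0]
ft_force: [-0.2, 0.2, 0.4]
finger_gap: 0.507
```

Emit:
carry_out --moves '[{"gripper": 0, "tx": 0, "ty": 0, "tz": -0.005, "wx": 0, "wy": 0, "wz": 0}, {"gripper": 0, "tx": 0, "ty": 0, "tz": -0.01, "wx": 0, "wy": 0, "wz": 0}, {"gripper": 0, "tx": 0, "ty": 0, "tz": -0.01, "wx": 0, "wy": 0, "wz": 0}, {"gripper": 0, "tx": 0, "ty": 0, "tz": -0.02, "wx": 0, "wy": 0, "wz": 0}, {"gripper": 0, "tx": 0, "ty": 0, "tz": -0.02, "wx": 0, "wy": 0, "wz": 0}, {"gripper": 0, "tx": 0, "ty": 0, "tz": -0.02, "wx": 0, "wy": 0, "wz": 0}, {"gripper": 0, "tx": 0, "ty": 0, "tz": -0.02, "wx": 0, "wy": 0, "wz": 0}, {"gripper": 0, "tx": 0, "ty": 0, "tz": -0.02, "wx": 0, "wy": 0, "wz": 0}, {"gripper": 0, "tx": 0, "ty": 0, "tz": -0.02, "wx": 0, "wy": 0, "wz": 0}, {"gripper": 0, "tx": 0, "ty": 0, "tz": -0.01, "wx": 0, "wy": 0, "wz": 0}, {"gripper": 0, "tx": 0, "ty": 0, "tz": 0, "wx": 0, "wy": 0, "wz": 0}]'

```text
time_s: 32.1
tool_pos: [0.6521, -0.2307, 0.2036]
eef_rot: [1.0, 0.0, 0.003, 0.001]
ft_force: [0.3, -0.5, -1.0]
finger_gap: 0.499
```

Emit:
carry_out --moves '[{"gripper": 0, "tx": -0.005, "ty": -0.0125, "tz": 0, "wx": 0, "wy": 0, "wz": 0}, {"gripper": 0, "tx": -0.0125, "ty": -0.03, "tz": 0, "wx": 0, "wy": 0, "wz": 0}, {"gripper": 0, "tx": -0.0125, "ty": -0.03, "tz": 0, "wx": 0, "wy": 0, "wz": 0}, {"gripper": 0, "tx": -0.0125, "ty": -0.03, "tz": 0, "wx": 0, "wy": 0, "wz": 0}, {"gripper": 0, "tx": -0.0125, "ty": -0.03, "tz": 0, "wx": 0, "wy": 0, "wz": 0}, {"gripper": 0, "tx": -0.0125, "ty": -0.03, "tz": 0, "wx": 0, "wy": 0, "wz": 0}, {"gripper": 0, "tx": -0.0125, "ty": -0.03, "tz": 0, "wx": 0, "wy": 0, "wz": 0}, {"gripper": 0, "tx": -0.0125, "ty": -0.03, "tz": 0, "wx": 0, "wy": 0, "wz": 0}, {"gripper": 0, "tx": -0.0125, "ty": -0.03, "tz": 0, "wx": 0, "wy": 0, "wz": 0}, {"gripper": 0, "tx": -0.0125, "ty": -0.03, "tz": 0, "wx": 0, "wy": 0, "wz": 0}, {"gripper": 0, "tx": -0.0125, "ty": -0.03, "tz": 0, "wx": 0, "wy": 0, "wz": 0}, {"gripper": 0, "tx": -0.0125, "ty": -0.03, "tz": 0, "wx": 0, "wy": 0, "wz": 0}]'

```text
time_s: 33.1
tool_pos: [0.505, 0.1136, 0.198]
eef_rot: [1.0, 0.0, -0.002, 0.0]
ft_force: [-0.4, -0.2, -1.1]
finger_gap: 0.503
```

Emit:
carry_out --moves '[{"gripper": 0, "tx": -0.0125, "ty": -0.03, "tz": 0, "wx": 0, "wy": 0, "wz": 0}, {"gripper": 0, "tx": -0.0125, "ty": -0.03, "tz": 0, "wx": 0, "wy": 0, "wz": 0}, {"gripper": 0, "tx": -0.0125, "ty": -0.03, "tz": 0, "wx": 0, "wy": 0, "wz": 0}, {"gripper": 0, "tx": -0.005, "ty": -0.022, "tz": 0, "wx": 0, "wy": 0, "wz": 0}, {"gripper": 0, "tx": 0, "ty": 0, "tz": 0, "wx": 0, "wy": 0, "wz": 0}, {"gripper": 0, "tx": 0, "ty": 0, "tz": 0, "wx": 0, "wy": 0, "wz": 0}, {"gripper": 0, "tx": 0, "ty": 0, "tz": 0, "wx": 0, "wy": 0, "wz": 0}, {"gripper": 0, "tx": 0, "ty": 0, "tz": 0, "wx": 0, "wy": 0, "wz": 0}, {"gripper": 0, "tx": 0, "ty": 0, "tz": 0, "wx": 0, "wy": 0, "wz": 0}, {"gripper": 0, "tx": 0, "ty": 0, "tz": 0, "wx": 0, "wy": 0, "wz": 0}]'

```text
time_s: 33.93
tool_pos: [0.4656, 0.2229, 0.1993]
eef_rot: [1.0, -0.001, -0.0, 0.0]
ft_force: [0.5, -0.2, -2.4]
finger_gap: 0.506
```

Emit:
carry_out --moves '[{"gripper": 0, "tx": 0, "ty": 0, "tz": 0.01, "wx": 0, "wy": 0, "wz": 0}, {"gripper": 0, "tx": 0, "ty": 0, "tz": 0.02, "wx": 0, "wy": 0, "wz": 0}, {"gripper": 0, "tx": 0, "ty": 0, "tz": 0.02, "wx": 0, "wy": 0, "wz": 0}, {"gripper": 0, "tx": 0, "ty": 0, "tz": 0.02, "wx": 0, "wy": 0, "wz": 0}, {"gripper": 0, "tx": 0, "ty": 0, "tz": 0.02, "wx": 0, "wy": 0, "wz": 0}, {"gripper": 0, "tx": 0, "ty": 0, "tz": 0.02, "wx": 0, "wy": 0, "wz": 0}, {"gripper": 0, "tx": 0, "ty": 0, "tz": 0.015, "wx": 0, "wy": 0, "wz": 0}, {"gripper": 0, "tx": 0, "ty": 0, "tz": 0.01, "wx": 0, "wy": 0, "wz": 0}, {"gripper": 0, "tx": 0, "ty": 0, "tz": 0.01, "wx": 0, "wy": 0, "wz": 0}, {"gripper": 0, "tx": 0, "ty": 0, "tz": 0.005, "wx": 0, "wy": 0, "wz": 0}, {"gripper": 0, "tx": 0, "ty": 0, "tz": 0, "wx": 0, "wy": 0, "wz": 0}, {"gripper": 0, "tx": 0, "ty": 0, "tz": 0, "wx": 0, "wy": 0, "wz": 0}]'

```text
time_s: 34.93
tool_pos: [0.4657, 0.2241, 0.0497]
eef_rot: [1.0, -0.0, 0.0, -0.0]
ft_force: [0.6, 0.0, -1.2]
finger_gap: 0.503
```

Emit:
carry_out --moves '[{"gripper": 0, "tx": 0, "ty": 0, "tz": 0.002, "wx": 0, "wy": 0, "wz": 0}, {"gripper": 0, "tx": 0, "ty": 0, "tz": 0.0015, "wx": 0, "wy": 0, "wz": 0}, {"gripper": 0, "tx": 0, "ty": 0, "tz": 0.001, "wx": 0, "wy": 0, "wz": 0}, {"gripper": 0, "tx": 0, "ty": 0, "tz": 0.0005, "wx": 0, "wy": 0, "wz": 0}, {"gripper": 0, "tx": 0, "ty": 0, "tz": 0.001, "wx": 0, "wy": 0, "wz": 0}, {"gripper": 0, "tx": 0, "ty": 0, "tz": 0, "wx": 0, "wy": 0, "wz": 0}, {"gripper": 0, "tx": 0, "ty": 0, "tz": 0, "wx": 0, "wy": 0, "wz": 0}]'

```text
time_s: 35.52
tool_pos: [0.466, 0.224, 0.0445]
eef_rot: [1.0, -0.0, 0.001, -0.0]
ft_force: [-2.2, -1.9, 5.1]
finger_gap: 0.505
```

Contact. Release, rise, and back off to the middle for a clear view.

Emit:
carry_out --moves '[{"gripper": 0.6, "tx": 0, "ty": 0, "tz": 0, "wx": 0, "wy": 0, "wz": 0}, {"gripper": 0.6, "tx": 0, "ty": 0, "tz": 0, "wx": 0, "wy": 0, "wz": 0}, {"gripper": 0.8, "tx": 0, "ty": 0, "tz": 0, "wx": 0, "wy": 0, "wz": 0}, {"gripper": 1, "tx": 0, "ty": 0, "tz": 0, "wx": 0, "wy": 0, "wz": 0}, {"gripper": 1, "tx": 0, "ty": 0, "tz": 0, "wx": 0, "wy": 0, "wz": 0}, {"gripper": 1, "tx": 0, "ty": 0, "tz": 0, "wx": 0, "wy": 0, "wz": 0}, {"gripper": 1, "tx": 0, "ty": 0, "tz": 0, "wx": 0, "wy": 0, "wz": 0}, {"gripper": 1, "tx": 0, "ty": 0, "tz": 0, "wx": 0, "wy": 0, "wz": 0}]'

```text
time_s: 36.18
tool_pos: [0.4653, 0.224, 0.0435]
eef_rot: [1.0, 0.0, -0.0, 0.0]
ft_force: [0.2, -0.8, -0.2]
finger_gap: 0.952
```

Emit:
carry_out --moves '[{"gripper": 1, "tx": 0, "ty": 0, "tz": -0.01, "wx": 0, "wy": 0, "wz": 0}, {"gripper": 1, "tx": 0, "ty": 0, "tz": -0.025, "wx": 0, "wy": 0, "wz": 0}, {"gripper": 1, "tx": 0, "ty": 0, "tz": -0.03, "wx": 0, "wy": 0, "wz": 0}, {"gripper": 1, "tx": 0, "ty": 0, "tz": -0.03, "wx": 0, "wy": 0, "wz": 0}, {"gripper": 1, "tx": 0, "ty": 0, "tz": -0.03, "wx": 0, "wy": 0, "wz": 0}, {"gripper": 1, "tx": 0, "ty": 0, "tz": -0.02, "wx": 0, "wy": 0, "wz": 0}, {"gripper": 1, "tx": 0, "ty": 0, "tz": -0.005, "wx": 0, "wy": 0, "wz": 0}, {"gripper": 1, "tx": 0, "ty": 0, "tz": 0, "wx": 0, "wy": 0, "wz": 0}]'

```text
time_s: 36.85
tool_pos: [0.4662, 0.2245, 0.1957]
eef_rot: [1.0, -0.0, 0.002, -0.001]
ft_force: [-0.3, -0.3, -1.4]
finger_gap: 1.001
```

Emit:
carry_out --moves '[{"gripper": 1, "tx": 0.004, "ty": 0.03, "tz": 0, "wx": 0, "wy": 0, "wz": 0}, {"gripper": 1, "tx": 0.004, "ty": 0.03, "tz": 0, "wx": 0, "wy": 0, "wz": 0}, {"gripper": 1, "tx": 0.004, "ty": 0.03, "tz": 0, "wx": 0, "wy": 0, "wz": 0}, {"gripper": 1, "tx": 0.004, "ty": 0.03, "tz": 0, "wx": 0, "wy": 0, "wz": 0}, {"gripper": 1, "tx": 0.004, "ty": 0.03, "tz": 0, "wx": 0, "wy": 0, "wz": 0}, {"gripper": 1, "tx": 0.004, "ty": 0.03, "tz": 0, "wx": 0, "wy": 0, "wz": 0}, {"gripper": 1, "tx": 0.004, "ty": 0.03, "tz": 0, "wx": 0, "wy": 0, "wz": 0}, {"gripper": 1, "tx": 0.004, "ty": 0.03, "tz": 0, "wx": 0, "wy": 0, "wz": 0}, {"gripper": 1, "tx": 0.004, "ty": 0.03, "tz": 0, "wx": 0, "wy": 0, "wz": 0}, {"gripper": 1, "tx": 0, "ty": 0, "tz": 0, "wx": 0, "wy": 0, "wz": 0}, {"gripper": 1, "tx": 0, "ty": 0, "tz": 0, "wx": 0, "wy": 0, "wz": 0}, {"gripper": 1, "tx": 0, "ty": 0, "tz": 0, "wx": 0, "wy": 0, "wz": 0}]'

```text
time_s: 37.85
tool_pos: [0.5005, -0.0453, 0.1924]
eef_rot: [1.0, 0.0, -0.001, -0.0]
ft_force: [0.2, 0.6, -1.6]
finger_gap: 0.997
```

```bash
python3 - <<'E'
from h import *
for c,v in lids().items(): print(c,v)
f=grab_frame("scene")["frame"][:,:,::-1]; g=grab_frame("top")["frame"][90:310,130:530,::-1]
a=cv2.resize(f[100:260,330:470],None,fx=2.75,fy=2.75); b=cv2.resize(g[:,:200],None,fx=2,fy=2)
cv2.imwrite("pics/end.png",np.hstack([a,b]))
E
```

```text
green (0.65120530128479, 0.1978861689567566, 0.02222873643040657, np.float64(0.08828533365672064), 492, array([0.6498, 0.1961, 0.0829]))
blue (0.5897347331047058, 0.20811989903450012, 0.022060364484786987, np.float64(0.08770233924674192), 494, array([0.589 , 0.2061, 0.0831]))
red (0.527830183506012, 0.2144910842180252, 0.022191347554326057, np.float64(0.0878066287590682), 524, array([0.5273, 0.2127, 0.0829]))
yellow (0.46561625599861145, 0.22325560450553894, 0.02249845489859581, np.float64(0.08764679509912167), 534, array([0.4657, 0.2208, 0.0825]))
```

View pics/end.png

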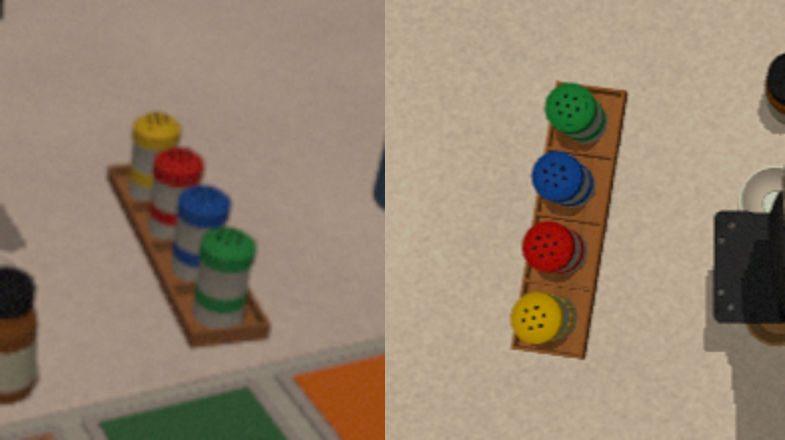

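All four stand upright, each in its own pocket, in reversed order.

```bash
python3 -c "
from plant import *
print(close_job())"
```

```text
the job is handed in; nothing more can be done
None
```

I moved all four shakers to the serving rack in reverse order. From nearest to farthest from the robot, they now stand yellow, red, blue, green; on the prep rack it was green, blue, red, yellow. Each was lowered until the wrist force showed it touching the floor (5–7 N) before I opened the gripper.

The last pictures from both cameras show all four upright, each in its own pocket. Their lids measure within about 2 mm of the pocket centres, and all four lid tops are level with each other. The lid tops read about 3–4 mm high in the depth data, the same as before the move, so I took that as camera bias.

I handed the job in shortly after 37.85 s of robot time, well under the 118 s limit, with the gripper open and clear of everything. None of the checks failed. My first two move calls were refused for missing fields and moved nothing.

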